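# Pack turned shafts from the bench rack into the divided tote

## Robot

A 6-joint arm with a two-finger parallel gripper is mounted at the origin on the work surface. World frame = base frame: x ahead of the robot, y to its left, z up, the work surface at z = 0. Lengths are in mm, angles in rad, forces in N, time in s.
With the tool pointing down it reaches from about 275 to 850 mm from the base axis. Payload 19 kg.
Tool frame: the origin (TCP) lies at the very end of the fingers, on their centre line; the grasp point (between the pads) lies 19 mm behind it (arm.grasp_offset is the distance from the TCP to the grasp point, in mm); z points along the fingers, y is the direction in which the jaws open and shut (so a half turn about z gives the same grasp; the last joint's range is limited). The gripper opens to 85 mm and grips with 20 to 120 N. Pads are 22 mm wide; open, the fingers measure 114 mm over their backs; the gripper's body (76 mm by 85 mm) begins 54 mm behind the grasp point. The pads swing forward as they close: fully open they stand 13 mm farther back than shut.
Start: joints at [-1.313, 0.15, 1.437, -0, 1.554, -0.134], TCP at [219.537, -531.407, 231.267] pointing down, gripper open.
Joint ranges: [-2.8, 2.8], [-0.68, 2.1], [0.12, 2.68], [-1.39, 4.53], [0.16, 2.79], [-2.81, 2.81]. Speed limits (rad/s): [1.89, 1.89, 2.22, 3.01, 3.01, 3.01].

## Interface

Orientations are given as a unit quaternion [w, x, y, z].
In Python, from bench import arm, viewer, order gives the robot as it stands. The module is installed in compiled form; this text tells all that it offers. Calls block until the motion is done:
- arm.movep(position, orientation): joint-space move of the TCP to a pose.
- arm.move_linear(position, v=150, rotation=None, force_limit=None): straight line of the TCP; rotation=None keeps the orientation; v is the mean speed in mm/s. With force_limit (N) it stops when the force on the tool has changed by that much, and returns True; else False.
- arm.move_j(angles): joint-space move.
- arm.ungrasp() and arm.grasp(effort=None): open the fingers fully, or close them until they stop; effort is the grip in N (None keeps the last).
- arm.hold(seconds).
- arm.solve_ik(position, orientation): joint angles nearest the present ones, or None.
- viewer.capture(name): name is "scene" or "side" or "wrist"; returns (picture, depth): 420x560x3 uint8, red, green, blue; 420x560 float32, mm along the optical axis (not along the pixel's ray), 0 where there is no reading.
- viewer.calibration(name): a dict with "camera_matrix" (3x3 intrinsics, pixels), "world_from_camera" (4x4, takes a point from camera to world coordinates). Camera axes: x right, y up, looking along -z (the intrinsics and any distortion apply to the point x, -y, -z); pixel columns grow to the right and rows downward; lengths in mm; the calibration is good to about 2 mm. The wrist camera is an equidistant fisheye: a pixel r from the principal point sees the ray r / f radians off the axis. A picture is of the moment at which its call begins: read the wrist's pose just before it. calibration takes no time and is no camera call; for the wrist camera it gives the pose at the moment of the call.
A pose or a line that the arm cannot do raises arm.MotionError and nothing moves.
- order.job_done(): hands the job in, once; it reports no verdict.
Readings, each from a call of its own:
- arm.current_clock(): time.
- arm.current_joint_positions(): joint angles.
- arm.current_qd(): joint speeds.
- arm.current_effort(): joint torques, N m.
- arm.current_tool_pos(): TCP position.
- arm.current_orientation(): TCP orientation.
- arm.current_wrist_force(): force on the tool from outside, world axes, zero at the start.
- arm.current_wrist_torque(): the same for the moment, N m.
- arm.current_width(): finger opening in mm.
Only numpy, scipy, OpenCV 4.12 (cv2) and the standard library are available. Lean on these libraries where they do the work, as an engineer would, in place of code of your own. Each camera call takes 0.05 s, during which the arm holds its last target. There are 200 camera calls.

## Task

Pack the four shafts from the bench rack into the grey tote: slide its divider (the plate with the orange grip) over so that the short shaft fits in the small bay and the long ones still fit in the large bay. Lay the three long shafts in the large bay, one per lane, in the same order as they lie on the rack counting from the robot outwards, and the short shaft in the small bay in any lane. Set each one down in its lane rather than dropping it, lying home in the groove along its full length, and let go.

Things in the scene. Friction and masses are not known exactly. Their poses are not given: they have to be found in the camera images.
- shaft_red: long turned aluminium shaft, 30 mm diameter, 190 mm long over its red plastic end caps (each 24 mm long), about 0.36 kg. Origin at the middle of its axis; its y axis runs along the shaft (it may be rolled about y). At the start it lies across one saddle of the rack, axis 54 mm above the table.
- shaft_blue: long turned aluminium shaft, 30 mm diameter, 190 mm long over its blue plastic end caps (each 24 mm long), about 0.36 kg. Origin at the middle of its axis; its y axis runs along the shaft (it may be rolled about y). At the start it lies across one saddle of the rack, axis 54 mm above the table.
- shaft_yellow: long turned aluminium shaft, 30 mm diameter, 190 mm long over its yellow plastic end caps (each 24 mm long), about 0.36 kg. Origin at the middle of its axis; its y axis runs along the shaft (it may be rolled about y). At the start it lies across one saddle of the rack, axis 54 mm above the table.
- shaft_green: the one short turned aluminium shaft, 30 mm diameter, 110 mm long over its green plastic end caps (each 24 mm long), about 0.21 kg. Origin at the middle of its axis; its y axis runs along the shaft (it may be rolled about y). At the start it lies across one saddle of the rack, axis 54 mm above the table.
- saddle_red: fixed grey V saddle of the bench rack under the red-capped shaft at the start; the four look alike. 26 mm wide (x), 90 mm long (y, the way the shaft lies). Origin under its centre, 20 mm above the table on the rack's two bars; shaft axis 34 mm above it. The saddles stand 76 mm apart in a row along their x axis, which points away from the robot.
- saddle_blue: fixed grey V saddle of the bench rack under the blue-capped shaft at the start; the four look alike. 26 mm wide (x), 90 mm long (y, the way the shaft lies). Origin under its centre, 20 mm above the table on the rack's two bars; shaft axis 34 mm above it. The saddles stand 76 mm apart in a row along their x axis, which points away from the robot.
- saddle_yellow: fixed grey V saddle of the bench rack under the yellow-capped shaft at the start; the four look alike. 26 mm wide (x), 90 mm long (y, the way the shaft lies). Origin under its centre, 20 mm above the table on the rack's two bars; shaft axis 34 mm above it. The saddles stand 76 mm apart in a row along their x axis, which points away from the robot.
- saddle_green: fixed grey V saddle of the bench rack under the green-capped shaft at the start; the four look alike. 26 mm wide (x), 90 mm long (y, the way the shaft lies). Origin under its centre, 20 mm above the table on the rack's two bars; shaft axis 34 mm above it. The saddles stand 76 mm apart in a row along their x axis, which points away from the robot.
- tote: fixed open grey tote, outside 300 (x) by 400 (y) by 72 mm high, inside 280 by 380. Origin: centre of its underside, on the table; x away from the robot, y to its left. Three white V rails (the lanes), 26 mm wide, run along y at x = -80, 0, +80 mm. A shaft home in one lies along y, its axis 40 mm above the origin; up to 8 mm off centre it centres itself. Stands left or right of the rack.
- divider (a joint): tote's sliding cross plate, 6 mm thick, 72 mm high, with an orange grip block at x = 0: 70 mm (x) by 14 mm (y), 68 to 98 mm above the tote's underside. Value 0 to 0.135 m: the plate's middle is at y = 0.147 - value in the tote frame. Small bay (+y end): 40 mm + value long; large bay (-y end): 334 mm - value. Starts at 0 to 0.05; slides at about 3 N, stays put.

How it is judged:
By the outcome, as a careful person would: the job done as asked, in the order asked, and still so for the second after the job is handed in, with the robot touching nothing.
It also fails if it takes over 128 s, if anything falls off the work surface, if the arm or the gripper's body presses on something with over 40 N, if the wrist force passes 120 N, or if a joint passes its speed limit or range.

## Working session

There is one attempt and no reset: what is moved stays moved. The work goes in short steps, each a Python script; the robot and the scene stay as the last script left them, time stands still between calls to the robot, and variables do not carry over. Pictures are saved under pics/ and viewed, about 12 in all and at most 16, crops included, and the job is handed in when it is done.

```bash
mkdir -p pics; python3 - <<'E'
from bench import arm, viewer
import cv2,numpy as np
ims=[]
for n in("scene","side"):
    p,d=viewer.capture(n); c=viewer.calibration(n); np.savez(f"{n}0.npz",p=p,d=d,K=c["camera_matrix"],T=c["world_from_camera"])
    print(n,np.round(c["camera_matrix"],1).tolist(),np.round(c["world_from_camera"],3).tolist(),[k for k in c])
    cv2.imwrite(f"pics/{n}0.png",p[:,:,::-1])
print(arm.current_orientation(),arm.current_clock(),arm.grasp_offset)
E
```

```text
scene [[509.6, 0.0, 280.9], [0.0, 509.6, 211.9], [0.0, 0.0, 1.0]] [[-0.038, -0.797, 0.603, 1179.453], [0.999, -0.02, 0.037, 114.803], [-0.017, 0.604, 0.797, 922.307], [0.0, 0.0, 0.0, 1.0]] ['camera_matrix', 'world_from_camera']
side [[536.2, 0.0, 280.0], [0.0, 536.2, 212.1], [0.0, 0.0, 1.0]] [[-0.962, 0.193, -0.191, 318.949], [-0.271, -0.705, 0.655, 809.997], [-0.009, 0.682, 0.731, 884.535], [0.0, 0.0, 0.0, 1.0]] ['camera_matrix', 'world_from_camera']
[-5.47177509e-04  9.80876642e-01  1.94629681e-01 -2.95321332e-05] 0.1 18.700000000000003
```

View pics/scene0.png

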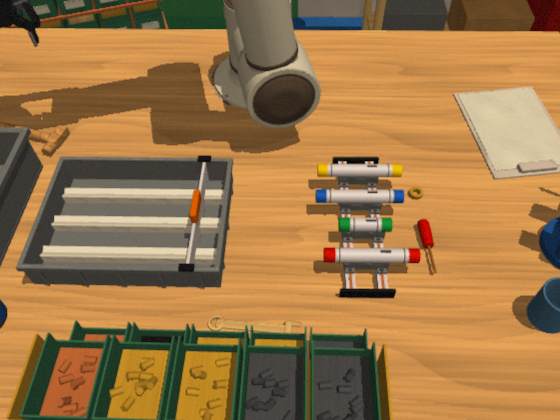

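View pics/side0.png

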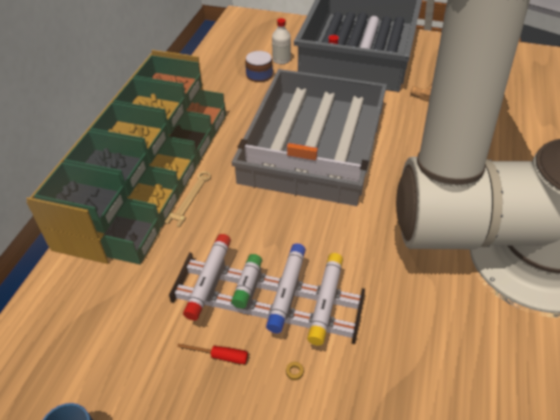

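The scene view shows the rack on the right, with yellow, blue, green and red in order outward from the robot (caps at rows about 170, 197, 225 and 256, columns 320–415). The tote is on the left, its divider grip at about (196,206). The side view agrees: the grip is at (302,152) and the red, green, blue and yellow shafts run across columns 190–340. The lane order is therefore yellow, blue, red.

```bash
cat > h.py <<'E'
import numpy as np,cv2
from bench import arm,viewer
COL=dict(red=((0,6),(175,180)),yellow=((22,33),),green=((50,85),),blue=((100,118),),orange=((7,15),))
def mask(p,c,s=150,v=70):
    h=cv2.cvtColor(p,cv2.COLOR_RGB2HSV); m=np.zeros(h.shape[:2],np.uint8)
    for a,b in COL[c]: m|=cv2.inRange(h,(a,s,v),(b,255,255))
    return m
def blobs(m,lo=40,hi=4000):
    n,l,s,c=cv2.connectedComponentsWithStats(m)
    return [(c[i],s[i],l==i) for i in range(1,n) if lo<s[i,4]<hi]
def ray(uv,K,T):
    uv=np.atleast_2d(uv); d=np.c_[(uv[:,0]-K[0,2])/K[0,0],-(uv[:,1]-K[1,2])/K[1,1],-np.ones(len(uv))]
    return T[:3,3],d@T[:3,:3].T
def onplane(uv,K,T,z):
    o,d=ray(uv,K,T); return o+d*((z-o[2])/d[:,2])[:,None]
def tri(u1,c1,u2,c2):
    o1,d1=ray(u1,*c1);o2,d2=ray(u2,*c2);d1=d1[0];d2=d2[0]
    s=np.linalg.lstsq(np.c_[d1,-d2],o2-o1,rcond=None)[0]
    a=o1+s[0]*d1;b=o2+s[1]*d2
    return (a+b)/2,np.linalg.norm(a-b)
def cloud(p,d,K,T):
    v,u=np.mgrid[:d.shape[0],:d.shape[1]]
    o,r=ray(np.c_[u.ravel(),v.ravel()],K,T)
    return (o+r*d.ravel()[:,None]).reshape(*d.shape,3)
E
python3 - <<'E'
from h import *
S={n:np.load(n+"0.npz") for n in("scene","side")}
R={"scene":(300,440,150,290),"side":(160,370,225,350)}   # rack window u0,u1,v0,v1
P={n:cloud(S[n]["p"],S[n]["d"],S[n]["K"],S[n]["T"]) for n in S}
C={n:(S[n]["K"],S[n]["T"]) for n in S}
for c in("yellow","blue","green","red"):
    f={}
    for n in S:
        u0,u1,v0,v1=R[n]; m=mask(S[n]["p"],c); w=np.zeros_like(m); w[v0:v1,u0:u1]=255
        if n=="side" and c=="red": w[342:]=0
        b=sorted(blobs(m&w),key=lambda t:-t[1][4])[:2]
        f[n]=sorted(b,key=lambda t:np.median(P[n][t[2]][:,1]))
        print(c,n,[(t[0].round(1).tolist(),int(t[1][4]),np.median(P[n][t[2]],0).round().tolist(),P[n][t[2]][:,2].max().round()) for t in f[n]])
    if len(f["scene"])==len(f["side"])==2:
        print("  tri",[(x.round(1).tolist(),round(float(e),1)) for x,e in (tri(a[0],C["scene"],b[0],C["side"]) for a,b in zip(f["scene"],f["side"]))])
g=[max(blobs(mask(S[n]["p"],"orange")&(np.abs(P[n][...,2]-90)<25).astype(np.uint8)*255),key=lambda t:t[1][4]) for n in S]
print("grip",[t[0].round(1).tolist() for t in g],tri(g[0][0],C["scene"],g[1][0],C["side"]),[np.median(P[n][t[2]],0).round() for n,t in zip(S,g)])
# tote: top rim points by depth, and white rails
for n in S:
    X=P[n]; p=S[n]["p"].astype(int)
    near=(X[...,1]<0)&(X[...,0]>200)&(X[...,0]<800)&(X[...,1]>-600)
    rim=near&(abs(X[...,2]-72)<6)&(p.max(-1)<140)
    q=X[rim]; print(n,"rim",len(q),np.percentile(q[:,0],[1,99]).round(),np.percentile(q[:,1],[1,99]).round(),np.median(q[:,2]).round(1),cv2.minAreaRect(q[:,:2].astype(np.float32)))
    wh=(near&(p.min(-1)>150)&(X[...,2]<60)).astype(np.uint8)
    for t in blobs(wh,150,6000):
        q=X[t[2]]; print("  rail",len(q),q.mean(0).round(),cv2.minAreaRect(q[:,:2].astype(np.float32)),np.percentile(q[:,2],95).round(1))
E
```

```text
yellow scene [([322.1, 169.5], 111, [408.0, 164.0, 63.0], np.float64(70.0)), ([396.9, 169.9], 113, [405.0, 332.0, 63.0], np.float64(922.0))]
yellow side [([335.1, 257.3], 65, [398.0, 165.0, 68.0], np.float64(72.0)), ([316.5, 335.0], 226, [394.0, 338.0, 66.0], np.float64(72.0))]
  tri [([400.4, 161.7, 59.6], 7.1), ([395.9, 332.5, 54.9], 2.5)]
blue scene [([320.7, 195.6], 114, [483.0, 160.0, 64.0], np.float64(70.0)), ([398.6, 196.4], 105, [481.0, 328.0, 63.0], np.float64(70.0))]
blue side [([275.0, 320.8], 124, [470.0, 331.0, 67.0], np.float64(885.0))]
green scene [([343.8, 224.0], 136, [558.0, 207.0, 64.0], np.float64(71.0)), ([386.7, 224.0], 120, [556.0, 296.0, 65.0], np.float64(922.0))]
green side []
red scene [([329.1, 254.5], 156, [634.0, 175.0, 64.0], np.float64(71.0)), ([425.1, 232.9], 300, [547.0, 383.0, 22.0], np.float64(922.0))]
red side [([223.6, 238.3], 81, [622.0, 175.0, 67.0], np.float64(74.0)), ([192.2, 310.5], 233, [620.0, 349.0, 65.0], np.float64(885.0))]
  tri [([627.0, 172.8, 58.6], 7.4), ([604.5, 363.8, 99.5], 9.0)]
grip [[71.2, 381.2], [301.7, 151.0]] (array([ 694.
[... 550 characters left out ...]
 rail 971 [ 609. -274.   24.] ((610.15283203125, -274.6526794433594), (18.729835510253906, 307.0723571777344), 0.3217190206050873) 27.9
side rim 2466 [364. 796.] [-526.  -37.] 71.6 ((581.193115234375, -308.5736083984375), (556.395751953125, 433.1234436035156), 85.9410400390625)
  rail 526 [ 615. -282.   26.] ((613.2755737304688, -290.42913818359375), (23.862855911254883, 270.8899841308594), 0.43022751808166504) 30.4
  rail 451 [ 535. -305.   26.] ((533.7234497070312, -311.6268615722656), (22.702991485595703, 232.96629333496094), 0.30547308921813965) 30.2
  rail 570 [ 454. -283.   26.] ((457.5198669433594, -292.5888366699219), (30.607250213623047, 271.08868408203125), 0.6717745065689087) 30.1
```

```bash
cat >> h.py <<'E'
from scipy.spatial.transform import Rotation as Rn
def quat(yaw,kind):
    # kind 'shaft': jaws along world x; 'div': jaws along world y
    b=[[0,1,0],[1,0,0],[0,0,-1]] if kind=='shaft' else [[1,0,0],[0,-1,0],[0,0,-1]]
    return (Rn.from_euler('z',yaw)*Rn.from_matrix(b)).as_quat(scalar_first=True)
def wray(uv,K,T):
    uv=np.atleast_2d(uv).astype(float); a=(uv-K[:2,2])/[K[0,0],K[1,1]]; th=np.linalg.norm(a,axis=1)+1e-9
    k=np.tan(th)/th
    return T[:3,3],np.c_[a[:,0]*k,-a[:,1]*k,-np.ones(len(uv))]@T[:3,:3].T
def wshot(name):
    c=viewer.calibration("wrist"); p,d=viewer.capture("wrist")
    np.savez(name+".npz",p=p,d=d,K=c["camera_matrix"],T=c["world_from_camera"]); cv2.imwrite(f"pics/{name}.png",p[:,:,::-1])
    return p,d,c["camera_matrix"],c["world_from_camera"]
E
python3 - <<'E'
from h import *
qs=quat(0,'shaft'); qd=quat(0,'div')
for nm,P,q in [("rack",[515,248,300],qs),("tote",[532,-250,300],qs),("div",[532,-98,150],qd),("y",[453,-300,100],qs)]:
    for s in (0,np.pi):
        q2=(Rn.from_euler('z',s)*Rn.from_quat(q,scalar_first=True)).as_quat(scalar_first=True)
        j=arm.solve_ik(P,q2); print(nm,s,None if j is None else np.round(j,2))
for n,P,q in [("wt1",[500,-300,300],qd),("wt2",[560,-170,300],qd),("wr1",[490,200,280],qs),("wr2",[520,290,280],qs)]:
    arm.movep(P,q); p,d,K,T=wshot(n)
    if n in("wt1","wr1"): print(np.round(K,1).tolist(),np.round(T,2).tolist())
    print(arm.current_clock())
cv2.imwrite("pics/w4.png",np.vstack([np.hstack([cv2.imread(f"pics/{a}.png") for a in r]) for r in (("wt1","wt2"),("wr1","wr2"))])[::1])
im=cv2.imread("pics/w4.png"); cv2.imwrite("pics/w4.png",cv2.resize(im,(800,600),interpolation=cv2.INTER_AREA))
E
```

```text
rack 0 [ 0.31  0.13  1.32 -0.    1.69  0.31]
rack 3.141592653589793 None
tote 0 [-0.57  0.16  1.28 -0.    1.69 -0.57]
tote 3.141592653589793 [-0.57  0.16  1.28 -0.    1.69  2.57]
div 0 [-0.32  0.12  1.64 -0.    1.38  1.25]
div 3.141592653589793 [-0.32  0.12  1.64 -0.    1.38 -1.9 ]
y 0 [-0.73  0.17  1.69 -0.    1.28 -0.73]
y 3.141592653589793 [-0.73  0.17  1.69 -0.    1.28  2.41]
[[325.2, 0.0, 283.4], [0.0, 325.2, 208.3], [0.0, 0.0, 1.0]] [[-0.0, 0.95, 0.31, 579.75], [-1.0, -0.0, -0.0, -300.51], [-0.0, -0.31, 0.95, 442.07], [0.0, 0.0, 0.0, 1.0]]
1.5333
2.2083
[[325.2, 0.0, 283.4], [0.0, 325.2, 208.3], [0.0, 0.0, 1.0]] [[1.0, 0.0, 0.0, 491.01], [-0.0, 0.95, 0.31, 279.1], [0.0, -0.31, 0.95, 422.4], [0.0, 0.0, 0.0, 1.0]]
3.6667
4.1833
```

View pics/w4.png

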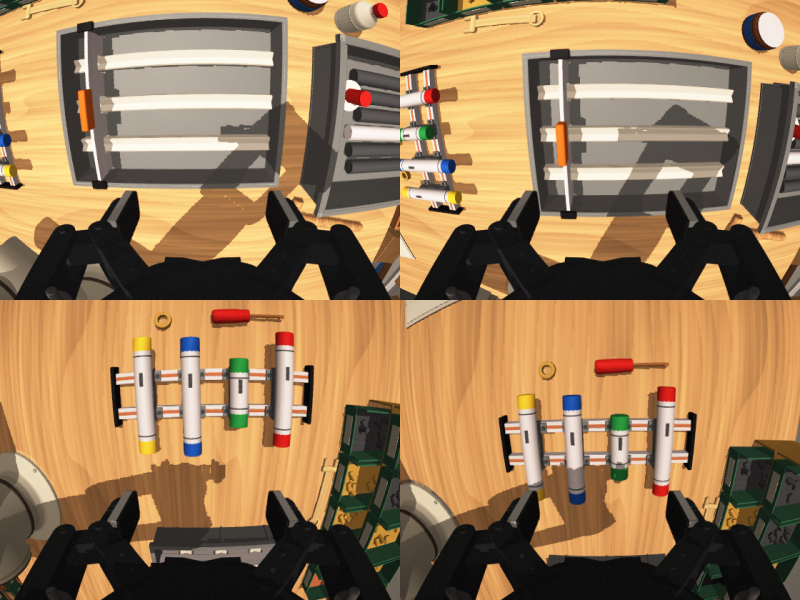

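The four wrist views show the tote with its three rails, the divider near the +y wall (grip at about (85,110) and (562,145) in the montage), and all four shafts clear on the rack.

```bash
cat > m.py <<'E'
from h import *
def load(n):
    s=np.load(n+".npz"); p,d,K,T=s["p"],s["d"],s["K"],s["T"]
    v,u=np.mgrid[:420,:560]; o,r=wray(np.c_[u.ravel(),v.ravel()],K,T)
    X=(o+r*d.ravel()[:,None]).reshape(420,560,3); X[d==0]=np.nan
    return p,X,K,T
def wtri(u1,A,u2,B):
    o1,d1=wray(u1,*A);o2,d2=wray(u2,*B)
    s=np.linalg.lstsq(np.c_[d1[0],-d2[0]],o2-o1,rcond=None)[0]
    return (o1+s[0]*d1[0]+o2+s[1]*d2[0])/2, np.linalg.norm(o1+s[0]*d1[0]-o2-s[1]*d2[0])
def wplane(uv,K,T,z):
    o,d=wray(uv,K,T); return (o+d*((z-o[2])/d[:,2])[:,None])[:,:2]
E
python3 - <<'E'
from m import *
W={n:load(n) for n in("wr1","wr2","wt1","wt2")}
for c in("yellow","blue","green","red"):
    f={}
    for n in("wr1","wr2"):
        p,X,K,T=W[n]; b=[t for t in blobs(mask(p,c),100,3000) if 50<np.nanmedian(X[t[2]][:,2])<80 and 340<np.nanmedian(X[t[2]][:,0])<700 and np.nanmedian(X[t[2]][:,1])>100]
        b=sorted(b,key=lambda t:np.nanmedian(X[t[2]][:,1])); f[n]=b
        print(c,n,[(wplane(t[0],K,T,58)[0].round(1).tolist(),int(t[1][4]),np.nanmedian(X[t[2]],0).round(1).tolist(),np.nanpercentile(X[t[2]][:,1],[2,98]).round(1).tolist()) for t in b])
    if all(len(b)==2 for b in f.values()): print("   tri",[(x.round(1).tolist(),e.round(1)) for x,e in (wtri(a[0],W["wr1"][2:],b[0],W["wr2"][2:]) for a,b in zip(f["wr1"],f["wr2"]))])
for n in("wt1","wt2"):
    p,X,K,T=W[n]; pi=p.astype(int)
    rim=((abs(X[...,2]-72)<5)&(p.max(-1)<190)&(np.abs(X[...,0]-532)<175)&(np.abs(X[...,1]+255)<215)).astype(np.uint8)
    b=max(blobs(rim,300,60000),key=lambda t:t[1][4]); q=X[b[2]]
    print(n,"rim z",np.median(q[:,2]).round(1),cv2.minAreaRect(q[:,:2].astype(np.float32)),
     "pct",np.percentile(q[:,0],[.5,99.5]).round(1),np.percentile(q[:,1],[.5,99.5]).round(1))
    wh=((pi.min(-1)>140)&(X[...,2]<45)&(X[...,2]>12)&(abs(X[...,0]-532)<130)&(abs(X[...,1]+255)<185)).astype(np.uint8)
    for t in blobs(wh,300,60000):
        q=X[t[2]]; k=np.polyfit(q[:,1],q[:,0],1); r=cv2.minAreaRect(q[:,:2].astype(np.float32))
        print("  rail x@-270",np.polyval(k,-270).round(1),"slope",k[0].round(4),"y",np.percentile(q[:,1],[1,99]).round(1),"w",min(r[1]),"z",np.percentile(q[:,2],95).round(1))
    g=[t for t in blobs(mask(p,"orange"),100,5000) if abs(np.nanmedian(X[t[2]][:,2])-95)<15]
    for t in g:
        q=X[t[2]]; q=q[q[:,2]>92]; print("  grip",np.median(q,0).round(1),cv2.minAreaRect(q[:,:2].astype(np.float32)),t[0].round(1))
    W[n+"g"]=g[0][0]
print("griptri",wtri(W["wt1g"],W["wt1"][2:],W["wt2g"],W["wt2"][2:]))
E
```

```text
yellow wr1 [([397.3, 162.7], 316, [400.2, 165.7, 67.6], [155.2, 175.7]), ([394.2, 333.6], 347, [397.1, 332.0, 67.6], [321.6, 342.4])]
yellow wr2 [([393.6, 331.4], 323, [397.2, 332.4, 67.7], [321.8, 343.0])]
blue wr1 [([474.3, 159.1], 405, [474.4, 161.8, 66.8], [151.8, 171.2]), ([471.5, 329.1], 487, [471.7, 328.1, 66.9], [318.1, 338.1])]
blue wr2 [([473.9, 156.7], 283, [475.2, 161.3, 66.9], [151.9, 170.9]), ([471.9, 328.2], 513, [473.2, 329.3, 66.6], [318.4, 339.3])]
   tri [([474.9, 161.9, 66.7], np.float64(0.4)), ([472.0, 328.6, 60.7], np.float64(0.7))]
green wr1 [([548.5, 207.2], 433, [547.0, 208.9, 66.9], [198.8, 218.5]), ([547.2, 296.2], 472, [545.5, 295.8, 66.9], [285.8, 305.8])]
green wr2 [([549.7, 204.8], 246, [548.8, 209.2, 67.9], [199.2, 218.8]), ([547.5, 296.2], 525, [546.7, 297.9, 66.5], [286.2, 307.7])]
   tri [([548.3, 208.3, 64.9], np.float64(1.9)), ([547.4, 296.2, 57.6], np.float64(0.3))]
red wr1 [([624.4, 174.6], 416, [621.0, 176.5, 66.4], [166.0, 187.1]), ([621.7, 344.7], 459, [618.2, 343.6, 66.5], [333.2, 353.9])]
red wr2 [([624.8, 172.8], 326, [622.0, 176.8, 66.7],
[... 711 characters left out ...]
2 rim z 71.6 ((533.0333251953125, -278.9049377441406), (300.9633483886719, 322.1728820800781), 0.3399044871330261) pct [385.2 683.1] [-439.4 -118.8]
  rail x@-270 613.1 slope -0.0086 y [-423.  -114.1] w 27.423500061035156 z 29.2
  rail x@-270 606.8 slope 0.027 y [-90.9 -70.2] w 21.49614906311035 z 29.2
  rail x@-270 529.2 slope 0.0156 y [-417.5 -110.4] w 25.84714698791504 z 29.0
  rail x@-270 451.1 slope 0.008 y [-424.9 -112.6] w 27.319225311279297 z 29.1
  grip [ 534.9 -104.3   97.4] ((532.8943481445312, -103.60199737548828), (13.94098949432373, 68.8260269165039), 89.58781433105469) [226.4 200.7]
griptri (array([ 531.97424426, -103.3535981 ,   83.87058983]), np.float64(0.22783351867724463))
```

```bash
python3 - <<'E'
from h import *
q=quat(0.006,'div'); 
arm.movep([532.5,-104,150],q); arm.move_linear([532.5,-104,70]); arm.grasp(40)
print(arm.current_width(),arm.current_wrist_force())
r=arm.move_linear([533,-198,70],v=80,force_limit=30)
print(r,arm.current_tool_pos(),arm.current_wrist_force()); arm.ungrasp(); arm.move_linear([533,-198,160])
arm.movep([533,-240,320],q); wshot("wd"); print(arm.current_clock())
from m import load
p,X,K,T=load("wd")
rim=((abs(X[...,2]-72)<5)&(p.max(-1)<190)&(np.abs(X[...,0]-532)<175)&(np.abs(X[...,1]+255)<225))
q=X[rim]; print(np.nanpercentile(q[:,0],[.5,99.5]),np.nanpercentile(q[:,1],[.5,99.5]))
for c in (-1,1):   # wall inner/outer faces along x near y=-300, and y walls
    s=q[(abs(q[:,1]+300)<60)&(c*(q[:,0]-533)>0)]; print("xwall",c,np.percentile(s[:,0],[2,50,98]).round(1),np.polyfit(s[:,1],s[:,0],1).round(4))
    s=q[(abs(q[:,0]-533)<100)&(c*(q[:,1]+240)>150)]; print("ywall",c,np.percentile(s[:,1],[2,50,98]).round(1) if len(s) else None)
pi=p.astype(int); wh=((pi.min(-1)>130)&(X[...,2]<45)&(X[...,2]>12)&(abs(X[...,0]-532)<130)&(abs(X[...,1]+255)<185))
for x0 in (453,533,613):
    s=X[wh&(abs(X[...,0]-x0)<25)&(abs(X[...,1]+310)<90)]; print("rail",x0,np.percentile(s[:,0],[2,50,98]).round(1),np.polyfit(s[:,1],s[:,0],1).round(4))
g=X[(mask(p,"orange")>0)&(X[...,2]>92)]; print("grip",np.nanpercentile(g[:,:2],[2,50,98],axis=0).round(1))
E
```

```text
13.45032264780498 [-1.65312955  0.68980107  6.23270344]
False [ 533.22744766 -198.38593904   70.29513292] [ 0.25509564 -3.21784945  4.42517753]
10.5667
[382.85953807 682.73368124] [-439.38237688  -39.87857928]
xwall -1 [382.8 389.6 393.9] [-6.400000e-03  3.872199e+02]
ywall -1 [-439.4 -433.2 -428.6]
xwall 1 [672.9 677.5 682.5] [-8.70000e-03  6.74862e+02]
ywall 1 [-50.5 -46.1 -40.1]
rail 453 [441.9 450.9 465.8] [1.540000e-02 4.573075e+02]
rail 533 [520.2 532.  546.2] [-3.20000e-03  5.32149e+02]
rail 613 [601.2 613.6 626.4] [-6.900000e-03  6.115524e+02]
grip [[ 500.8 -311.8]
 [ 533.7 -199. ]
 [ 566.2 -191.6]]
```

View pics/wd.png

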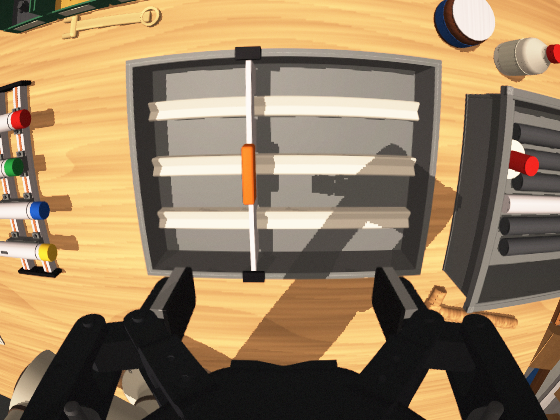

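The divider is at y≈-198 with both bays clear. The tote centre is about (533,-240) and its yaw about 0.006. Next is the first shaft, yellow, with a check.

```bash
cat > pp.py <<'E'
from m import *
qp=quat(0.0165,'shaft'); ql=quat(0.006,'shaft')
def pickplace(src,dst):
    arm.movep([*src,150],qp); arm.move_linear([*src,34.5],v=120); arm.grasp(70)
    w=arm.current_width(); arm.move_linear([*src,180],v=150)
    print("width",w,arm.current_width(),"F",arm.current_wrist_force().round(1) if hasattr(arm.current_wrist_force(),'round') else arm.current_wrist_force())
    assert 25<arm.current_width()<33
    arm.movep([*dst,180],ql); arm.move_linear([*dst,30],v=120); arm.hold(.2)
    hit=arm.move_linear([*dst,17],v=15,force_limit=6)
    print("hit",hit,np.round(arm.current_tool_pos(),1),np.round(arm.current_wrist_force(),1),np.round(arm.current_wrist_torque(),2))
    arm.ungrasp(); print("rel F",np.round(arm.current_wrist_force(),1)); arm.move_linear([*dst,180],v=150)
def look(cols,name):
    arm.movep([533,-330,330],ql); wshot(name); p,X,K,T=load(name)
    for c in cols:
        b=[t for t in blobs(mask(p,c),60,4000) if np.nanmedian(X[t[2]][:,1])<-40 and np.nanmedian(X[t[2]][:,1])>-440 and abs(np.nanmedian(X[t[2]][:,0])-533)<135]
        print(c,[(wplane(t[0],K,T,44)[0].round(1).tolist(),np.nanmedian(X[t[2]],0).round(1).tolist(),np.nanpercentile(X[t[2]][:,1],[2,98]).round(1).tolist(),np.nanpercentile(X[t[2]][:,2],95).round(1)) for t in b])
    print(arm.current_clock())
E
python3 - <<'E'
from pp import *
pickplace((395.5,248.5),(454,-315.5)); look(["yellow"],"l1")
E
```

```text
width 28.122526009433404 28.6661890259642 F [-0.9  0.1 -4.7]
hit True [ 454.  -315.5   21.7] [-2.1  1.8  7.3] [0.09 0.12 0.01]
rel F [ 0.2 -0.3 -0.6]
yellow [([452.8, -231.3], [454.5, -231.2, 53.0], [-241.6, -221.8], np.float64(55.5))]
22.0917
```

View pics/l1.png

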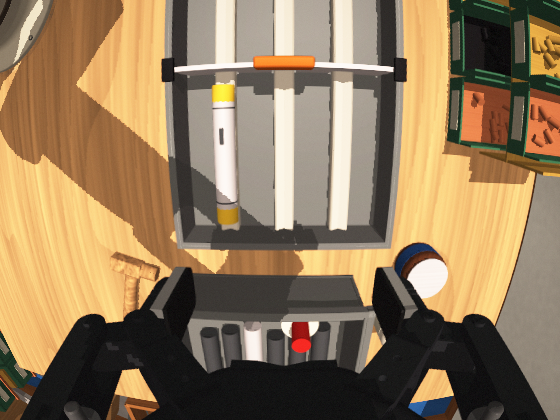

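Yellow is in the near lane at (222,155), clear of the plate. Its top is at about 55 mm, so it is home. I'll place the rest, with green in the middle lane of the small bay.

```bash
python3 - <<'E'
from pp import *
pickplace((472.7,244.8),(533.3,-315.5)); print(arm.current_clock())
pickplace((623,259.9),(612.7,-315.5)); print(arm.current_clock())
pickplace((548,251.9),(532.3,-122.7)); look(["yellow","blue","red","green"],"l2")
p,_=viewer.capture("scene"); cv2.imwrite("pics/scene2.png",p[:,:,::-1])
p,_=viewer.capture("side"); cv2.imwrite("pics/side2.png",p[:,:,::-1])
a,b=cv2.imread("pics/l2.png"),cv2.imread("pics/side2.png"); cv2.imwrite("pics/l2s.png",cv2.resize(np.hstack([a,b]),(800,300),interpolation=cv2.INTER_AREA))
E
```

```text
width 28.60733320133952 28.34638738551389 F [ 0.4 -1.1 -3.7]
hit True [ 533.2 -315.5   21.2] [-0.4  0.7  7. ] [ 0.08  0.07 -0.04]
rel F [-1.  -0.3 -1.1]
33.1
width 28.20937290295667 28.436557867047824 F [-0.9 -0.1 -3.1]
hit True [ 612.8 -315.5   21.3] [ 1.3 -0.7  3.8] [ 0.06 -0.15  0.06]
rel F [ 0.1 -0.6 -0.1]
44.0667
width 28.12220967857061 28.194244746550485 F [ 0.  -0.9 -2.2]
hit True [ 532.2 -122.7   21.4] [-1.6  1.1  7.8] [0.1  0.23 0.08]
rel F [0.1 0.1 0.1]
yellow [([453.0, -231.5], [454.7, -231.6, 53.0], [-242.0, -221.1], np.float64(55.4))]
blue [([532.8, -231.5], [533.2, -231.4, 52.9], [-241.6, -222.1], np.float64(55.4)), ([533.7, -401.3], [533.2, -398.4, 53.0], [-407.9, -388.7], np.float64(55.2))]
red [([612.0, -231.3], [609.7, -231.8, 52.8], [-242.2, -221.2], np.float64(55.3)), ([613.2, -401.1], [611.3, -398.6, 52.9], [-408.9, -388.6], np.float64(55.5))]
green [([532.2, -165.3], [532.8, -166.8, 52.7], [-176.9, -156.3], np.float64(55.3))]
55.375
```

View pics/l2.png

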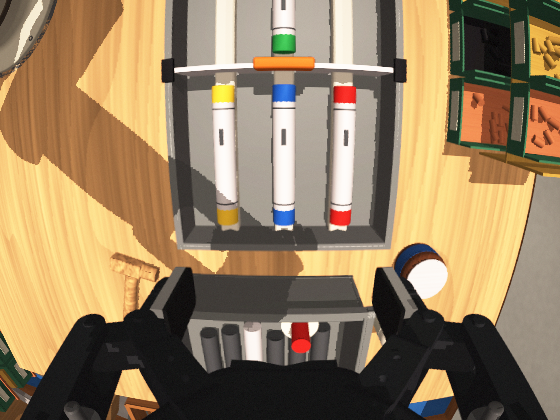

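View pics/side2.png

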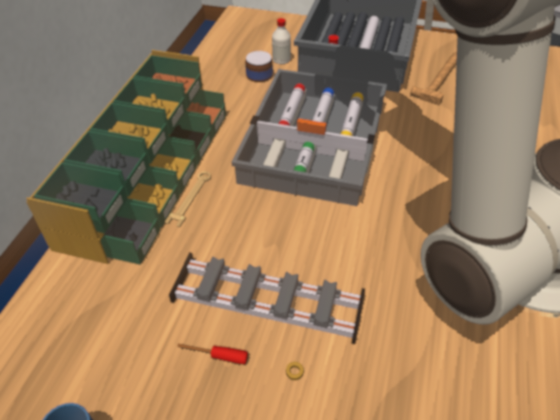

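The rack is empty. Yellow, blue and red lie in the near, middle and far lanes of the large bay, and green is in the small bay. All tops are at about 55 mm and the gripper is clear, so I'm handing in.

```bash
python3 -c "
from bench import arm,order
order.job_done(); print(arm.current_clock())"
```

```text
the job is handed in; nothing more can be done
the job is handed in; nothing more can be done
```

All four shafts are in the tote and the job is handed in. The last clock reading was about 55 s of the 128 s allowed.

- **Divider:** I slid it by its grip to y ≈ -198 mm in the world frame (value ≈ 0.105). That leaves the small bay about 145 mm long and the large bay about 229 mm.
- **Placing:** Yellow, blue and red are in the near, middle and far lanes of the large bay, the same order as on the rack. Green is in the middle lane of the small bay. Each was lowered until a light contact of 8 N or less at the expected height, then released.
- **Last checks:** Every cap I could measure had its top at 55 mm, which matches an axis 40 mm above the table. All were within about 2 mm of the lane centre by the plane-cast position. The rack is empty, and the gripper was clear above the tote at hand-in.
- **Not measured by number:** The robot-side tote shadow kept yellow's far (-y) cap out of the colour mask, and green's far (+y) cap was out of that frame. In the pictures both shafts look flat and straight in their lanes.

No check failed or disagreed. Early estimates of the tote's x position and yaw differed by 1–2 mm and a few mrad between views, well within the 8 mm self-centring.

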